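# Feel out the blind hole of a spacer and hold it hole-up

## Task

Pick up the square aluminium spacer lying on the bench and feel for its one blind hole: slide the hole over the sprung feeler pin on the grey stand until the pin touches the bottom and is clearly pushed in by a few millimetres, gently. Then draw the spacer off the pin, turn it so that the hole faces straight up, and finish while still holding it like that, still, at least 15 cm above the bench and touching nothing but the gripper, ready for a stud to be bonded in. Leave the other things on the bench alone.

Things in the scene. Friction and masses are not known exactly. Their poses are not given: they have to be found in the camera images.
- spacer_center (a point): centre of the loose spacer: a square aluminium bar, 40 x 40 mm in section, 80 mm long, about 0.3 kg, a blue band near each end, lying flat on the bench (centre 20 mm up). Its x axis runs along its length, out of the end with the blind hole; y and z are square to its sides. At the start the hole faces away from the robot, anywhere up to about 70 degrees to the left or right of that.
- spacer_mouth (a point): centre of the mouth of the spacer's blind hole, 40 mm from spacer_center along its x; same axes. The hole is round, 24 mm wide, in the middle of that end face, 45 mm deep with a flat bottom. The other end is solid; seen from the side or above both ends look alike.
- spacer: the same spacer as a body; its origin and axes are those of spacer_center
- stand: fixed grey stand, base plate 100 x 80 x 14 mm, with an 18 mm thick dark post and on it a red level barrel, 20 mm thick, 55 mm long, axis 110 mm above the bench, from which the feeler pin sticks out. Origin on the bench right below the pin's tip at rest; the pin points along the stand's own +x, roughly towards the robot; the barrel's end is at x = -85 mm, the base spans x = -155 to -55 mm. Nothing of the stand rises above 120 mm.
- feeler_tip (a point): very end of the feeler: a level steel pin 10 mm thick with a round tip, sticking 85 mm straight out of the red barrel, 110 mm above the bench. Its own x axis points out along the pin, away from the barrel. Moves with the pin.
- feeler (a joint): how far the pin is pushed into the barrel, m: 0 at rest, 0.015 fully in; a spring pushes back with about 1.2 N at first and 5.7 N fully in
- spray_black: black spray can, 66 mm wide, 200 mm tall, standing far out at one side of the bench; origin under its centre; leave alone
- spray_green: green spray can, 66 mm wide, 190 mm tall, standing far out at one side of the bench; origin under its centre; leave alone
- cup: white cup, 84 mm wide, 110 mm tall, at the back of the bench; origin under its centre; leave alone
- collar: black plastic pipe collar, 72 mm wide, 28 mm tall, lying in the middle of the bench; origin under its centre; leave alone
- tape: yellow tape ring, 100 mm wide, 24 mm tall, lying flat between the spacer's and the stand's places; origin under its centre; leave alone
- screwdriver: red-handled screwdriver lying at the right of the bench; leave alone
- wrench: steel wrench lying at the left of the bench; leave alone
There are look-alikes about, which are no part of the job. Of the things like the spacer, leave any that is pink or red; of the rest the smaller one is meant.

How it is judged:
On the way:
1. the feeler's tip is at the bottom of the blind hole and the pin is pushed in by more than 2 mm (x of feeler_tip in the frame of spacer_center between -0.015 and 0.003 m and y of feeler_tip in the frame of spacer_center between -0.014 and 0.014 m and z of feeler_tip in the frame of spacer_center between -0.014 and 0.014 m and value of joint feeler above 0.002 m), for 0.1 s.
At the end, for the whole second after the job is handed in: the spacer is held by the fingers alone (grip over 1 N, no contact with the stand, feeler or other things), its centre more than 15 cm above the bench, the hole facing up within 0.30 rad (17 degrees), still (under 0.03 m/s and 0.2 rad/s) (angle between spacer_center's own x axis and vertical below 0.3 rad and height (world z) of spacer_center above 0.15 m and contact force between spacer and the fingers above 1 N and linear speed of spacer below 0.03 m/s and angular speed of spacer below 0.2 rad/s and contact force between spacer and stand below 0.1 N and contact force between spacer and spray_black below 0.1 N and contact force between spacer and spray_green below 0.1 N and contact force between spacer and cup below 0.1 N and contact force between spacer and collar below 0.1 N and contact force between spacer and tape below 0.1 N and contact force between spacer and screwdriver below 0.1 N and contact force between spacer and wrench below 0.1 N); the arm keeps its last pose, push and grip.
It fails at once if the feeler or its stand is pushed with more than 25 N by the spacer (contact force between spacer and stand above 25 N).
It fails at once if another thing on the bench is moved by more than 3 cm (distance of any of spray_black, spray_green, cup, collar, tape, screwdriver, wrench from where it was at the start of the episode above 0.03 m).
It also fails if it takes over 48 s, if anything falls off the work surface, if the arm or the gripper's body presses on something with over 40 N, if the wrist force passes 120 N, or if a joint passes its speed limit or range.

## Robot

A 6-joint arm with a two-finger parallel gripper is mounted at the origin on the work surface. World frame = base frame: x ahead of the robot, y to its left, z up, the work surface at z = 0. Lengths are in m, angles in rad, forces in N, time in s.
With the tool pointing down it reaches from about 0.25 to 0.775 m from the base axis. Payload 8.9 kg.
Tool frame: the origin (TCP) lies at the very end of the fingers, on their centre line; the grasp point (between the pads) lies 19 mm behind it; z points along the fingers, y is the line along which they close (so a half turn about z gives the same grasp; the last joint's range is limited). The gripper opens to 85 mm and grips with 20 to 120 N. Pads are 22 mm wide; open, the fingers measure 114 mm over their backs; the gripper's body (76 mm by 85 mm) begins 54 mm behind the grasp point. The pads swing forward as they close: fully open they stand 13 mm farther back than shut.
Start: joints at [-1.356, 0.291, -0.153, 1.127, 0, 1.431], TCP at [0.182, -0.492, 0.231] pointing down, gripper open.
Joint ranges: [-2.52, 2.52], [-0.91, 1.74], [-1.3, 1.37], [-1.96, 2.02], [-1.52, 1.47], [-3.14, 3.14]. Speed limits (rad/s): [2.22, 2.22, 2.79, 3.14, 3.14, 3.14].

## Interface

Orientations are given as a rotation vector (axis times angle).
In Python, from bench import status, eyes, job_done gives the robot as it stands.
- The arm moves only by the tool play_rows, never from a script. Its argument "deltas" is a list that holds one entry, the list of rows, each a list of 7 numbers: the shift along the tool's x, y, z in mm, then the turn, a rotation vector about the tool's x, y, z in degrees, then the finger opening in mm, from 0 to 85.4. In form: [[[tx, ty, tz, ax, ay, az, jaw], ...]]. A call has 1 to 12 rows; each row is the pose to reach, as a shift and turn from the pose commanded when the call began, along the tool's axes at that moment; what a row does not reach only later rows make up. A row lasts 1/12 s, in which the tool goes at most 41.7 mm and 7.16 degrees, less where a joint would pass 70% of its speed; a pose out of reach is approached as far as the arm can. A call with a gripper value outside its range is refused whole. The fingers move at their own pace and stop on an object; "squeeze" is the grip in N (left out, the last holds). Time passes only in rows, so rows that repeat a pose let the fingers close. It gives the time, the measured TCP pose, the force, the opening and the grip force at its end, in the units of the state.
- status.read_state(): the state, without advancing time (a new reading comes with each control period).
- eyes.camera(name): name is "scene" or "top"; returns a dict with "color" (420x560x3 uint8, red, green, blue), "z_map" (420x560 float32, m along the optical axis (not along the pixel's ray), 0 where there is no reading), "vertical_fov" (degrees; the focal length in pixels is half the picture's height over the tangent of half this angle, whatever the lens; pixels are square), "cx", "cy" (the principal point, pixels), "camera_from_world" (4x4, takes a point from world to camera coordinates). Camera axes: x right, y down, z forward; pixel columns grow to the right and rows downward; lengths in m; the calibration is good to about 2 mm. A picture is of the moment at which its call begins.
- job_done(): hands the job in; it is judged then, once.
The state is a dict: "clock": time; "qpos": joint angles; "joint_velocities": joint speeds; "joint_efforts": joint torques, N m; "ee_pos": TCP position; "tcp_rot": TCP orientation; "wrist_force": force on the tool from outside, world axes, zero at the start; "wrist_torque": the same for the moment, N m; "width": finger opening in m; "gripper_force": force on a finger pad.
Only numpy, scipy, OpenCV 4.12 (cv2) and the standard library are available. Lean on these libraries where they do the work, as an engineer would, in place of code of your own. Each camera call takes 0.05 s, during which the arm holds its last target. There are 200 camera calls.

## Working session

There is one attempt and no reset: what is moved stays moved. The work goes in short steps, Python scripts to look and compute and a tool call to move; the robot and the scene stay as the last step left them, time stands still between calls to the robot, and variables do not carry over. Pictures are saved under pics/ and viewed, at most 10 in all, crops included, and the job is handed in when it is done.

Besides the shell and the picture viewer there is one more tool, called after "Call:" by a JSON object that holds its "name" and its "arguments". play_rows: Moves the arm, as the interface text tells. Its arguments: {"type":"object","properties":{"deltas":{"type":"array","items":{"type":"array","items":{"type":"array","items":{"type":"number"}}}},"squeeze":{"type":"number"}},"required":["deltas"]}

```bash
ls; mkdir -p pics; cat > h.py <<'E'
import numpy as np, cv2, pickle
from bench import status, eyes
def grab(n):
    d=eyes.camera(n); pickle.dump(d,open(f'{n}.pkl','wb')); return d
def load(n): return pickle.load(open(f'{n}.pkl','rb'))
def pts(d):
    z=d['z_map']; f=z.shape[0]/2/np.tan(np.radians(d['vertical_fov'])/2)
    v,u=np.mgrid[:z.shape[0],:z.shape[1]]
    P=np.stack([(u-d['cx'])/f*z,(v-d['cy'])/f*z,z],-1)
    T=np.linalg.inv(d['camera_from_world'])
    W=P@T[:3,:3].T+T[:3,3]; W[z==0]=np.nan; return W
def save(name,im,s=1):
    cv2.imwrite('pics/'+name,cv2.resize(im[...,::-1],None,fx=s,fy=s,interpolation=cv2.INTER_CUBIC))
E
python3 - <<'E'
from h import *
a=grab('scene');b=grab('top')
save('a.png',a['color'],1.4);save('b.png',b['color'],1.4)
for d in(a,b):print(d['vertical_fov'],d['cx'],d['cy'],np.linalg.inv(d['camera_from_world']).round(3))
print(status.read_state())
E
```

```text
pics
50.04349526501838 276.68440119459325 204.07347306876088 [[ 0.868  0.271 -0.416  1.232]
 [ 0.497 -0.482  0.722 -1.122]
 [-0.005 -0.833 -0.553  0.944]
 [ 0.     0.     0.     1.   ]]
52.952307947147695 274.78622592955776 216.195989979012 [[ 0.022 -0.981  0.194  0.352]
 [-1.    -0.021  0.004 -0.   ]
 [ 0.    -0.194 -0.981  1.322]
 [ 0.     0.     0.     1.   ]]
{'clock': 0.1, 'qpos': array([-1.35628294e+00,  2.91209123e-01, -1.54068724e-01,  1.12670449e+00,
       -1.72808784e-05,  1.43150898e+00]), 'joint_velocities': array([-0.00044694, -0.00037476,  0.00149922, -0.00027196, -0.00120466,
       -0.00056475]), 'joint_efforts': array([ 1.67311191e-03, -5.37976956e+01,  3.31919217e+01,  9.25153436e-03,
       -1.80103034e-04, -2.56848068e-05]), 'ee_pos': array([ 0.18181183, -0.49208126,  0.23079077]), 'tcp_rot': array([-3.09139857e+00, -5.52646422e-01,  9.71448574e-05]), 'wrist_force': array([-0.38504761, -0.01903705, -0.37357546]), 'wrist_torque': array([-0.01854685,  0.02073909,  0.05678353]), 'gripper_force': 0.0, 'width': 0.08522784610985526}
```

View pics/a.png

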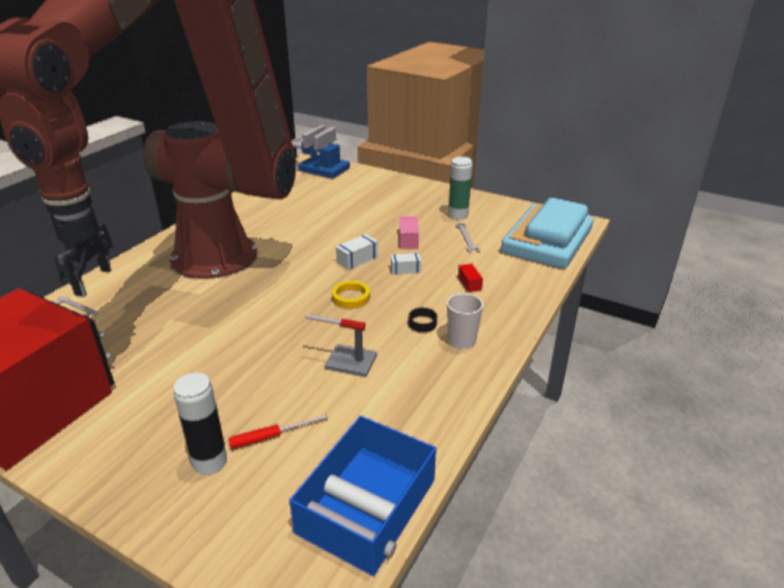

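View pics/b.png

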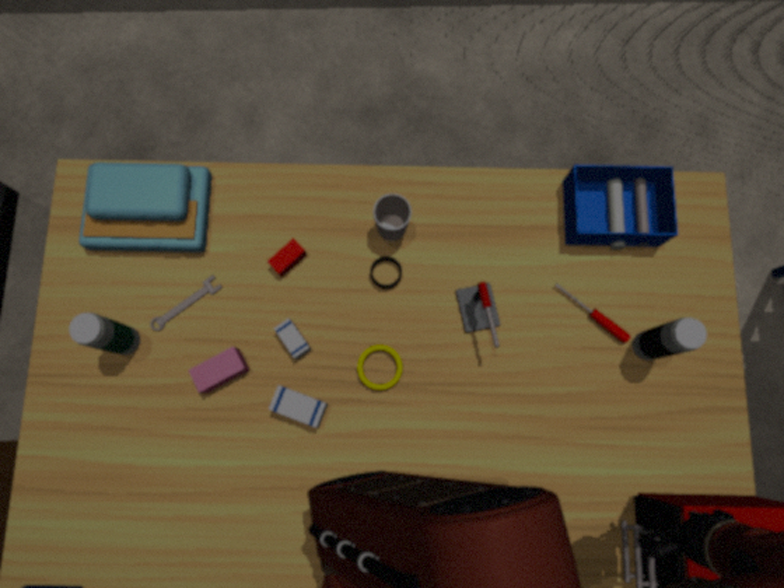

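Candidates in the top view (×1.4 pixels): the small white and blue bar at (292,339), the larger one at (298,407), the pink block at (218,370) and the red one at (287,257). The pink and red blocks are ruled out, so the smaller white and blue bar fits. I'll check its size and enlarge it.

```bash
python3 - <<'E'
from h import *
b=load('top');W=pts(b);a=load('scene');Wa=pts(a)
for nm,(u,v) in dict(small=(292,339),big=(298,407)).items():
    u/=1.4;v/=1.4
    m=np.zeros(W.shape[:2],bool);m[int(v)-26:int(v)+26,int(u)-28:int(u)+28]=1
    z=W[...,2]
    m&=(z>.018)&(z<.08)
    n,l,st,c=cv2.connectedComponentsWithStats(m.astype(np.uint8)); k=l[int(v),int(u)]
    m=l==k; h=np.nanmedian(z[m]); m&=z>h-.006
    r=cv2.minAreaRect((W[m][:,:2]*1000).astype(np.float32)); print(nm,k,h,m.sum(),r)
    print(cv2.boxPoints(r).round(0).tolist())
# stand: red barrel and pin
for nm,W_,d in(('top',W,b),('scene',Wa,a)):
    m=(abs(W_[...,2]-.11)<.014)&(W_[...,0]>.3)&(W_[...,0]<.75)&(W_[...,1]>-.25)&(W_[...,1]<.0)
    p=W_[m];c=d['color'][m].astype(int);red=(c[:,0]>1.8*c[:,1])
    print(nm,len(p),red.sum())
    q=p
    mu=q.mean(0);dr=np.linalg.svd(q-mu)[2][0]; t=(q-mu)@dr
    print(mu,dr,'ends',(mu+dr*t.min()).round(4),(mu+dr*t.max()).round(4))
    for nm2,s in(('red',red),('pin',~red)):
        if s.sum()>3: print(nm2,s.sum(),p[s].min(0).round(3),p[s].max(0).round(3),p[s].mean(0).round(4))
ca=a['color'][150:270,200:340]; cb=b['color'][180:320,180:380]
A=cv2.resize(ca,(500,428),interpolation=2);B=cv2.resize(cb,(600,420),interpolation=2)
save('c.png',A);
cv2.imwrite('pics/d.png',B[...,::-1])
E
```

```text
small 1 0.04063251472537144 344 ((522.2091064453125, 209.2200927734375), (80.13044738769531, 40.47993469238281), 36.87675476074219)
[[478.0, 201.0], [502.0, 169.0], [566.0, 217.0], [542.0, 249.0]]
big 1 0.05503769046597751 684 ((375.2142028808594, 187.5433349609375), (109.59780883789062, 54.340736389160156), 70.83454132080078)
[[332.0, 145.0], [383.0, 127.0], [419.0, 230.0], [368.0, 248.0]]
top 223 110
[ 0.58270033 -0.20724421  0.11646246] [-0.97072356 -0.23827578 -0.03033843] ends [ 0.6377 -0.1937  0.1182] [ 0.5047 -0.2264  0.114 ]
red 110 [ 0.586 -0.215  0.098] [ 0.637 -0.191  0.124] [ 0.611  -0.2008  0.1182]
pin 113 [ 0.505 -0.229  0.104] [ 0.639 -0.186  0.124] [ 0.5552 -0.2135  0.1147]
scene 205 94
[ 0.5885657  -0.21498833  0.11210977] [0.98114311 0.1931922  0.00591345] ends [ 0.5052 -0.2314  0.1116] [ 0.6418 -0.2045  0.1124]
red 94 [ 0.588 -0.221  0.107] [ 0.643 -0.195  0.122] [ 0.6161 -0.2092  0.1153]
pin 111 [ 0.505 -0.236  0.097] [ 0.641 -0.195  0.118] [ 0.5652 -0.2199  0.1094]
```

View pics/c.png

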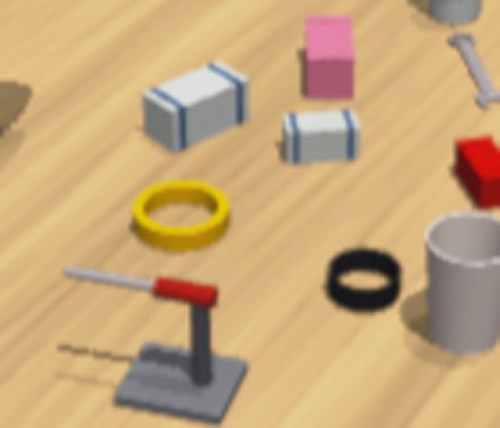

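View pics/d.png

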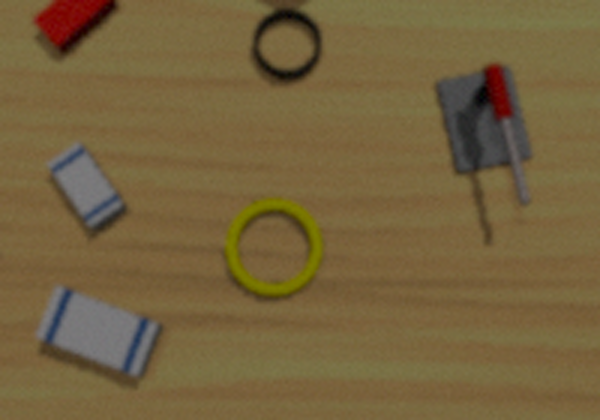

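The small bar measures 80 × 40 × 41 mm, centred at (0.522, 0.209), so it matches the spacer. The big one is 110 × 54 × 55 mm. The crop shows the small bar at about (320,137) with the pink block behind it. Next I'll work out the stand's yaw and the first move.

```bash
cat >> h.py <<'E'
from scipy.spatial.transform import Rotation as Ro
def go(p,yaw,pitch=0):
    s=status.read_state();R=Ro.from_rotvec(s['tcp_rot'])
    c,n=np.cos(yaw),np.sin(yaw)
    T=Ro.from_matrix(np.array([[c,n,0],[n,-c,0],[0,0,-1.]]))*Ro.from_euler('y',pitch)
    print('delta mm',(R.inv().apply(np.array(p)-s['ee_pos'])*1000).round(1),'deg',np.degrees((R.inv()*T).as_rotvec()).round(2))
E
python3 - <<'E'
from h import *
for n in('top','scene'):
    d=load(n);W=pts(d);z=W[...,2]
    m=(abs(z-.014)<.005)&(abs(W[...,0]-.61)<.09)&(abs(W[...,1]+.2)<.09)
    m=cv2.morphologyEx(m.astype(np.uint8),cv2.MORPH_OPEN,np.ones((3,3)))>0
    r=cv2.minAreaRect((W[m][:,:2]*1000).astype(np.float32));print(n,m.sum(),r)
    m=(abs(z-.11)<.012)&(W[...,0]>.49)&(W[...,0]<.58)&(abs(W[...,1]+.21)<.04)
    q=W[m];print(q.min(0),q.max(0),np.degrees(np.arctan(np.polyfit(q[:,0],q[:,1],1)[0])),q.mean(0),len(q))
go([.522,.209,.15],np.radians(36.9))
E
```

```text
top 438 ((603.8036499023438, -203.2498779296875), (99.2929458618164, 80.55081939697266), 12.289201736450195)
[ 0.50468909 -0.22871072  0.10810383] [ 0.57941343 -0.20561087  0.1210123 ] 13.186651723825607 [ 0.54188077 -0.21733648  0.11477827] 89
scene 455 ((606.3057250976562, -207.33233642578125), (101.23773956298828, 83.65443420410156), 12.731379508972168)
[ 0.50479763 -0.23633122  0.1050152 ] [ 0.57802179 -0.21191647  0.11660794] 12.486606713540557 [ 0.54235483 -0.22381985  0.11139313] 75
delta mm [ 562.  -539.7   81.5] deg [ -0.07  -0.02 -16.63]
```

Call:
{"name": "play_rows", "arguments": {"deltas": [[[20,-19,0,0,0,0,85],[50,-48,0,0,0,0,85],[80,-77,0,0,0,-2,85],[110,-106,0,0,0,-4,85],[140,-134,0,0,0,-6,85],[170,-163,0,0,0,-8,85],[200,-192,0,0,0,-10,85],[230,-221,0,0,0,-12,85],[260,-250,0,0,0,-14,85],[290,-278,0,0,0,-15,85],[320,-307,0,0,0,-16,85],[350,-336,0,0,0,-16.6,85]]]}}

```text
clock: 1.1
ee_pos: [0.394, -0.054, 0.2314]
tcp_rot: [2.98, 0.995, 0.0]
wrist_force: [0.4, -1.3, -1.1]
width: 0.0849
gripper_force: 0.0
```

```bash
python3 - <<'E'
from h import *
go([.522,.209,.15],np.radians(36.9));print(status.read_state()['qpos'])
E
```

```text
delta mm [ 260.3 -133.5   81.4] deg [ 0.02 -0.01  0.02]
[-3.20595783e-01  4.68823875e-02 -4.53284231e-01  1.07031650e+00
 -4.00477670e-05  2.17668315e+00]
```

Call:
{"name": "play_rows", "arguments": {"deltas": [[[20,-10,5,0,0,0,85],[55,-28,15,0,0,0,85],[90,-46,25,0,0,0,85],[125,-64,35,0,0,0,85],[160,-82,48,0,0,0,85],[195,-100,60,0,0,0,85],[225,-116,70,0,0,0,85],[250,-128,78,0,0,0,85],[260,-133.5,81,0,0,0,85],[260,-133.5,81,0,0,0,85],[260,-133.5,81,0,0,0,85]]]}}

```text
clock: 2.02
ee_pos: [0.5211, 0.2065, 0.1498]
tcp_rot: [2.98, 0.995, -0.002]
wrist_force: [-0.5, -0.4, -0.1]
width: 0.0849
gripper_force: 0.0
```

```bash
python3 - <<'E'
from h import *
go([.522,.209,.004],np.radians(36.9));print(status.read_state()['qpos'])
d=grab('scene');save('e.png',d['color'][140:230,210:330],5)
E
```

```text
delta mm [  2.5  -1.4 145.8] deg [-0.02  0.09  0.02]
[ 2.47093576e-01  4.15555470e-01 -1.92464594e-01  9.64293637e-01
 -3.39485544e-04  2.74427141e+00]
```

View pics/e.png

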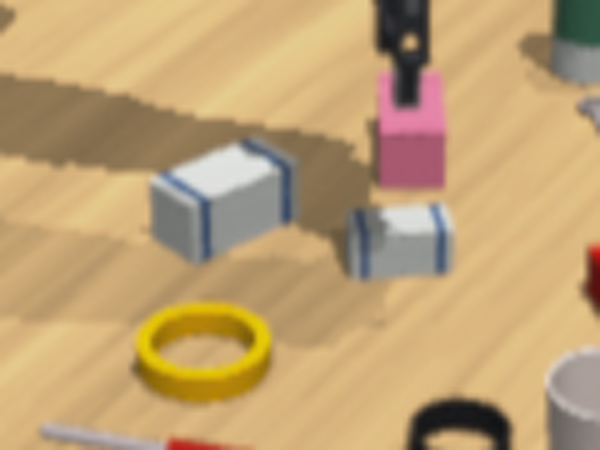

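The gripper (px 405,80) is above and, in this view, behind the spacer (px 400,240), as its height would make it look. Both sides of the spacer are clear, so I'll descend.

Call:
{"name": "play_rows", "arguments": {"deltas": [[[1,-0.5,15,0,0,0,85],[1,-0.5,40,0,0,0,85],[1,-0.5,65,0,0,0,85],[1,-0.5,90,0,0,0,85],[1,-0.5,110,0,0,0,85],[1,-0.5,125,0,0,0,85],[1,-0.5,136,0,0,0,85],[1,-0.5,143,0,0,0,85],[1,-0.5,145,0,0,0,85],[1,-0.5,145,0,0,0,85],[1,-0.5,145,0,0,0,85]]]}}

```text
clock: 2.98
ee_pos: [0.5228, 0.2076, 0.0062]
tcp_rot: [2.98, 0.993, 0.002]
wrist_force: [0.2, -0.4, 0.0]
width: 0.0853
gripper_force: 0.0
```

Call:
{"name": "play_rows", "arguments": {"deltas": [[[0,0,0,0,0,0,60],[0,0,0,0,0,0,50],[0,0,0,0,0,0,40],[0,0,0,0,0,0,30],[0,0,0,0,0,0,30],[0,0,0,0,0,0,30],[0,0,0,0,0,0,30],[0,0,0,0,0,0,30],[0,0,0,0,0,0,30],[0,0,0,0,0,0,30]]], "squeeze": 70}}

```text
clock: 3.82
ee_pos: [0.5226, 0.2077, 0.0059]
tcp_rot: [2.98, 0.993, 0.002]
wrist_force: [-1.1, -1.9, 6.1]
width: 0.0395
gripper_force: 71.5
```

Call:
{"name": "play_rows", "arguments": {"deltas": [[[0,0,-5,0,0,0,30],[0,0,-20,0,0,0,30],[0,0,-45,0,0,0,30],[0,0,-70,0,0,0,30],[0,0,-95,0,0,0,30],[0,0,-120,0,0,0,30],[0,0,-145,0,0,0,30],[0,0,-165,0,0,0,30],[0,0,-180,0,0,0,30],[0,0,-190,0,0,0,30],[0,0,-190,0,0,0,30],[0,0,-190,0,0,0,30]]]}}

```text
clock: 4.82
ee_pos: [0.522, 0.2077, 0.195]
tcp_rot: [-2.98, -0.994, 0.0]
wrist_force: [0.1, -0.4, -3.2]
width: 0.0393
gripper_force: 70.8
```

```bash
python3 - <<'E'
from h import *
print(status.read_state()['wrist_force'],status.read_state()['width'])
y=np.radians(12.5);u=np.array([np.cos(y),np.sin(y),0])
go(np.array([.503,-.2285,.18])-.085*u,y)
W=pts(grab('top'));d=load('top');save('f.png',d['color'][170:330,130:330],4)
E
```

```text
[ 0.14215829 -0.35921252 -3.24416857] 0.039287496915838604
delta mm [-354.3  302.5   15. ] deg [-0.000e+00  1.000e-02  2.437e+01]
```

View pics/f.png

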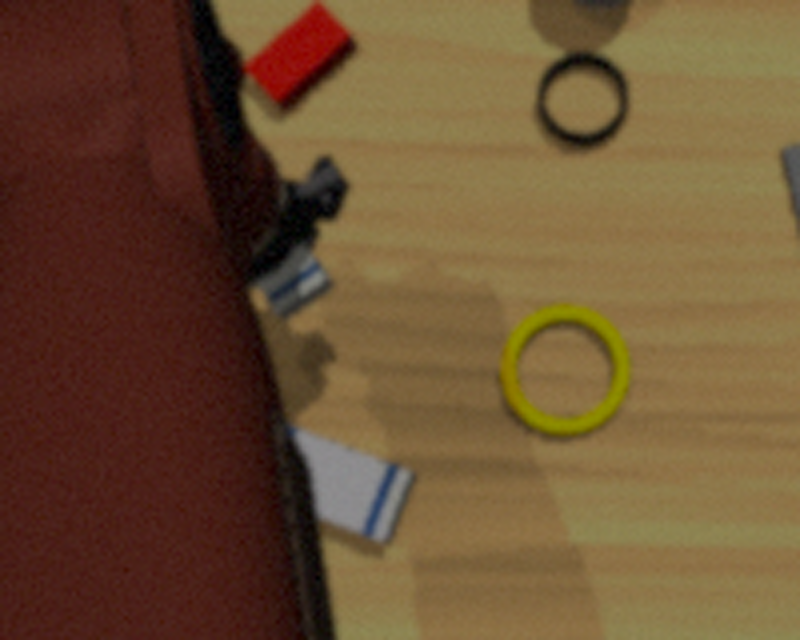

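The picture shows the spacer held between the fingers at about (295,275), and the 3.2 N load agrees. Next I'll carry it to a point in front of the pin.

Call:
{"name": "play_rows", "arguments": {"deltas": [[[-12,10,0,0,0,0,30],[-36,31,0,0,0,1,30],[-62,53,0,0,0,3,30],[-88,75,0,0,0,5,30],[-114,97,0,0,0,7,30],[-140,120,0,0,0,9,30],[-166,142,0,0,0,11,30],[-192,164,0,0,0,13,30],[-218,186,0,0,0,15,30],[-244,208,0,0,0,17,30],[-264,226,0,0,0,19,30],[-280,240,0,0,0,21,30]]]}}

```text
clock: 5.87
ee_pos: [0.4408, -0.1541, 0.1941]
tcp_rot: [-3.111, -0.429, 0.003]
wrist_force: [0.8, 0.5, -2.9]
width: 0.0389
gripper_force: 71.0
```

```bash
python3 - <<'E'
from h import *
y=np.radians(12.5);u=np.array([np.cos(y),np.sin(y),0])
go(np.array([.503,-.2285,.096])-.085*u,y)
E
```

```text
delta mm [-44.9  83.9  98. ] deg [-0.06  0.1   3.19]
```

Call:
{"name": "play_rows", "arguments": {"deltas": [[[-10,18,0,0,0,1,30],[-22,40,5,0,0,2,30],[-32,60,15,0,0,3.2,30],[-40,75,30,0,0,3.2,30],[-45,84,48,0,0,3.2,30],[-45,84,66,0,0,3.2,30],[-45,84,82,0,0,3.2,30],[-45,84,93,0,0,3.2,30],[-45,84,98,0,0,3.2,30],[-45,84,98,0,0,3.2,30],[-45,84,98,0,0,3.2,30],[-45,84,98,0,0,3.2,30]]]}}

```text
clock: 6.87
ee_pos: [0.4222, -0.2456, 0.0977]
tcp_rot: [3.122, 0.347, 0.001]
wrist_force: [0.7, 0.2, -3.0]
width: 0.0391
gripper_force: 71.1
```

```bash
python3 - <<'E'
from h import *
y=np.radians(12.5);u=np.array([np.cos(y),np.sin(y),0])
go(np.array([.503,-.2285,.096])-.085*u,y)
d=grab('scene');b=grab('top')
A=cv2.resize(d['color'][195:285,190:290],(400,360),interpolation=2)
B=cv2.resize(b['color'][180:270,290:390],(400,360),interpolation=2)
save('g.png',np.hstack([A,B]))
for n,d in(('scene',d),('top',b)):
    W=pts(d);z=W[...,2];c=d['color'].astype(int)
    L=((W-np.array([.503,-.2285,0]))@np.array([[u[0],-u[1],0],[u[1],u[0],0],[0,0,1]]).T.T if 0 else None)
    X=(W[...,0]-.503)*u[0]+(W[...,1]+.2285)*u[1];Y=-(W[...,0]-.503)*u[1]+(W[...,1]+.2285)*u[0]
    m=(abs(X+.085)<.055)&(abs(Y)<.03)&(z>.085)&(z<.14)
    m2=(X>-.01)&(X<.08)&(abs(Y)<.02)&(abs(z-.11)<.015)
    for k in(m,m2):
        if k.sum(): print(n,k.sum(),[np.percentile(q[k]*1000,[1,10,50,90,99]).round(1) for q in(X,Y,z)])
print(status.read_state()['qpos'])
E
```

```text
delta mm [-2.4  0.8  1.7] deg [ 0.03 -0.02  0.18]
scene 355 [array([-120.6, -107.3,  -63.9,  -43. ,  -40.8]), array([-29.1, -23.8, -17.3,  14.8,  24.1]), array([ 91. ,  97. , 118.8, 132.4, 139. ])]
scene 76 [array([ 2.6, 10.2, 41.5, 72.1, 78.7]), array([-10. ,  -7.8,  -4.3,  -1. ,   1.8]), array([103.9, 107.8, 111.9, 115.3, 116.8])]
top 82 [array([-106.1, -100.3,  -52.7,  -43.3,  -42. ]), array([-6.1,  5.7, 20.5, 22.4, 23.9]), array([ 94. ,  99.7, 130.5, 134.7, 136.8])]
top 91 [array([ 2.4, 10.6, 39.9, 71.9, 78. ]), array([-2.6, -1.7,  2.7,  5.9,  6.7]), array([109.2, 111.2, 114.6, 117.7, 120.6])]
[-6.76744035e-01  3.44460099e-01 -4.60411011e-01  7.64638655e-01
  1.76568744e-05  2.24357194e+00]
```

View pics/g.png

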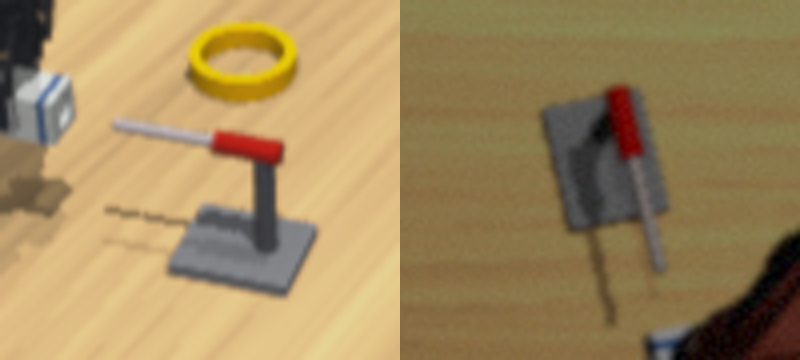

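In the left half, the spacer's open hole (65,112) faces the pin tip (115,125). In depth, they agree to about 1 mm sideways and 2 mm in height. I'll advance now.

Call:
{"name": "play_rows", "arguments": {"deltas": [[[0,1,1.7,0,0,0,30],[6,1,1.7,0,0,0,30],[14,1,1.7,0,0,0,30],[22,1,1.7,0,0,0,30],[30,1,1.7,0,0,0,30],[38,1,1.7,0,0,0,30],[46,1,1.7,0,0,0,30],[54,1,1.7,0,0,0,30],[60,1,1.7,0,0,0,30],[64,1,1.7,0,0,0,30],[65,1,1.7,0,0,0,30],[65,1,1.7,0,0,0,30]]]}}

```text
clock: 7.97
ee_pos: [0.4856, -0.2321, 0.0955]
tcp_rot: [-3.122, -0.347, 0.0]
wrist_force: [0.6, 0.1, -3.1]
width: 0.039
gripper_force: 71.1
```

```bash
python3 - <<'E'
from h import *
y=np.radians(12.5);u=np.array([np.cos(y),np.sin(y),0])
go(np.array([.503,-.2285,.096])+.005*u,y);print(status.read_state()['wrist_force'])
d=grab('scene');save('i.png',d['color'][195:285,190:290],5)
E
```

```text
delta mm [22.7  0.4 -0.5] deg [-0.    0.01  0.19]
[ 0.57415927  0.13672522 -3.11632524]
```

View pics/i.png

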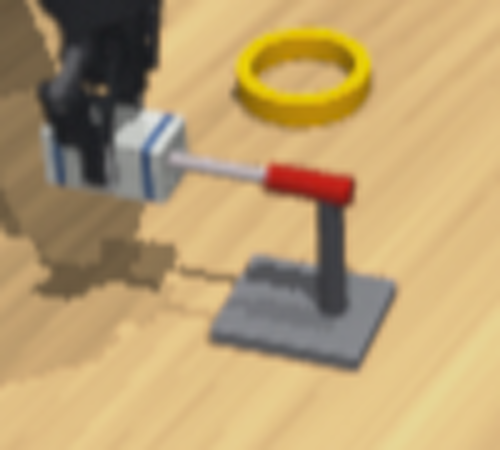

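The pin enters the hole at (173,157) and there's no side force. I'll continue slowly to just about contact, then push.

Call:
{"name": "play_rows", "arguments": {"deltas": [[[3,0,0,0,0,0,30],[7,0,0,0,0,0,30],[11,0,0,0,0,0,30],[15,0,0,0,0,0,30],[18,0,0,0,0,0,30],[20,0,0,0,0,0,30],[22,0,0,0,0,0,30],[24,0,0,0,0,0,30],[25,0,0,0,0,0,30],[25,0,0,0,0,0,30],[25,0,0,0,0,0,30]]]}}

```text
clock: 8.93
ee_pos: [0.5096, -0.2266, 0.0955]
tcp_rot: [-3.122, -0.347, 0.001]
wrist_force: [-2.6, -0.9, -2.5]
width: 0.0392
gripper_force: 71.1
```

Call:
{"name": "play_rows", "arguments": {"deltas": [[[0.5,0,0,0,0,0,30],[1,0,0,0,0,0,30],[1.5,0,0,0,0,0,30],[2,0,0,0,0,0,30],[2.5,0,0,0,0,0,30],[3,0,0,0,0,0,30],[3.5,0,0,0,0,0,30],[3.5,0,0,0,0,0,30],[3.5,0,0,0,0,0,30]]]}}

```text
clock: 9.68
ee_pos: [0.5132, -0.2259, 0.0956]
tcp_rot: [-3.122, -0.347, 0.0]
wrist_force: [-2.9, -0.8, -3.0]
width: 0.0396
gripper_force: 71.1
```

Call:
{"name": "play_rows", "arguments": {"deltas": [[[0.5,0,0,0,0,0,30],[1,0,0,0,0,0,30],[1.5,0,0,0,0,0,30],[2,0,0,0,0,0,30],[2,0,0,0,0,0,30],[2,0,0,0,0,0,30],[2,0,0,0,0,0,30]]]}}

```text
clock: 10.27
ee_pos: [0.5152, -0.2254, 0.0956]
tcp_rot: [-3.122, -0.347, 0.0]
wrist_force: [-4.0, 0.1, -4.2]
width: 0.0391
gripper_force: 71.1
```

```bash
python3 - <<'E'
from h import *
print(status.read_state()['wrist_force'])
y=np.radians(12.5);u=np.array([np.cos(y),np.sin(y),0])
d=grab('scene');W=pts(d)
X=(W[...,0]-.503)*u[0]+(W[...,1]+.2285)*u[1];Y=-(W[...,0]-.503)*u[1]+(W[...,1]+.2285)*u[0]
c=d['color'].astype(int)
m=(abs(Y)<.03)&(abs(W[...,2]-.112)<.026)&(X>-.05)&(X<.15);red=m&(c[...,0]>1.8*c[...,1])
w=m&~red&(X<.07)&(abs(Y)>.009)
print('barrel front',np.percentile(X[red],[1,5]),'spacer mouth',np.percentile(X[w],[90,97,100]))
save('j.png',d['color'][195:285,190:290],5)
E
```

```text
[-3.96263396  0.05506175 -4.17616228]
barrel front [0.08684581 0.0895757 ] spacer mouth [0.05097015 0.05337336 0.05441468]
```

View pics/j.png

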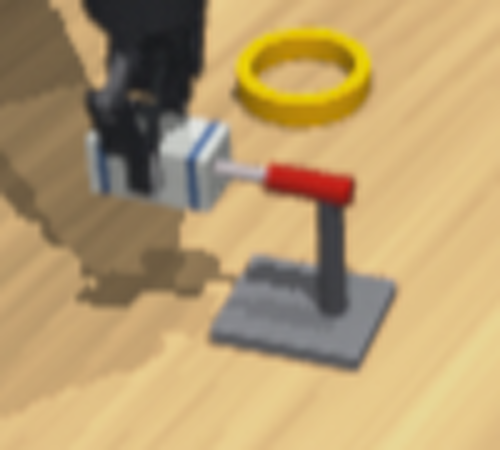

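The gap from mouth to barrel is about 33 mm, against 40 mm for a touch without pushing, and the axial force is about 4 N. So the pin is pushed in about 7 mm. Now I'll draw it off.

Call:
{"name": "play_rows", "arguments": {"deltas": [[[-2,0,0,0,0,0,30],[-8,0,0,0,0,0,30],[-16,0,0,0,0,0,30],[-25,0,0,0,0,0,30],[-35,0,0,0,0,0,30],[-45,0,0,0,0,0,30],[-55,0,0,0,0,0,30],[-65,0,0,0,0,0,30],[-75,0,0,0,0,0,30],[-85,0,0,0,0,0,30],[-95,0,0,0,0,0,30],[-100,0,0,0,0,0,30]]]}}

```text
clock: 11.32
ee_pos: [0.4162, -0.2475, 0.0956]
tcp_rot: [-3.122, -0.346, 0.001]
wrist_force: [-0.8, -0.7, -3.3]
width: 0.0393
gripper_force: 71.1
```

Call:
{"name": "play_rows", "arguments": {"deltas": [[[-5,0,-5,0,0,0,30],[-10,0,-20,0,0,0,30],[-10,0,-40,0,0,0,30],[-10,0,-65,0,0,0,30],[-10,0,-90,0,0,0,30],[-10,0,-120,0,0,0,30],[-10,0,-145,0,0,0,30],[-10,0,-170,0,0,0,30],[-10,0,-190,0,0,0,30],[-10,0,-200,0,0,0,30],[-10,0,-200,0,0,0,30],[-10,0,-200,0,0,0,30]]]}}

```text
clock: 12.32
ee_pos: [0.4081, -0.2497, 0.2958]
tcp_rot: [3.122, 0.347, 0.001]
wrist_force: [-1.1, -0.0, -4.1]
width: 0.039
gripper_force: 71.0
```

Call:
{"name": "play_rows", "arguments": {"deltas": [[[5,0,-3,0,2,0,30],[15,0,-10,0,7,0,30],[27,0,-17,0,12,0,30],[39,0,-24,0,17,0,30],[51,0,-31,0,22,0,30],[63,0,-38,0,27,0,30],[75,0,-45,0,32,0,30],[87,0,-50,0,37,0,30],[99,0,-55,0,42,0,30],[110,0,-58,0,46,0,30],[118,0,-60,0,49,0,30],[120,0,-60,0,50,0,30]]]}}

```text
clock: 13.32
ee_pos: [0.5243, -0.2224, 0.3535]
tcp_rot: [-2.747, -0.302, -1.281]
wrist_force: [-0.6, -0.2, -3.5]
width: 0.0393
gripper_force: 71.1
```

```bash
python3 - <<'E'
from h import *
s=status.read_state();print(s['qpos'].round(3),s['ee_pos'])
go([.525,-.223,.356],np.radians(12.7),np.pi/2)
E
```

```text
[-0.962 -0.05  -0.562  0.637  0.79   2.138] [ 0.52430059 -0.22236415  0.3534515 ]
delta mm [ 2.3  0.8 -1.2] deg [-0.   39.97 -0.19]
```

Call:
{"name": "play_rows", "arguments": {"deltas": [[[0,0,0,0,2,0,30],[0,0,0,0,6,0,30],[0,0,0,0,11,0,30],[0,0,0,0,16,0,30],[0,0,0,0,21,0,30],[0,0,0,0,26,0,30],[0,0,0,0,31,0,30],[0,0,0,0,35,0,30],[0,0,0,0,38,0,30],[0,0,0,0,40,0,30],[0,0,0,0,40,0,30],[0,0,0,0,40,0,30]]]}}

```text
clock: 14.32
ee_pos: [0.5338, -0.2419, 0.3475]
tcp_rot: [-2.188, -0.219, -2.044]
wrist_force: [0.8, -1.4, -3.2]
width: 0.0391
gripper_force: 71.3
```

Call:
{"name": "play_rows", "arguments": {"deltas": [[[0,0,0,0,0,0,30],[0,0,0,0,0,0,30],[0,0,0,0,0,0,30],[0,0,0,0,0,0,30],[0,0,0,0,0,0,30],[0,0,0,0,0,0,30]]]}}

```text
clock: 14.82
ee_pos: [0.5337, -0.2416, 0.3486]
tcp_rot: [-2.189, -0.223, -2.044]
wrist_force: [-0.3, 0.8, -2.8]
width: 0.0391
gripper_force: 71.3
```

```bash
python3 - <<'E'
from h import *
s=status.read_state();print(s['qpos'].round(3),abs(s['joint_velocities']).max())
R=Ro.from_rotvec(s['tcp_rot']).as_matrix();print('tool x',R[:,0].round(3),'z',R[:,2].round(3))
d=grab('scene');p=d['camera_from_world']@np.r_[s['ee_pos'],1];f=210/np.tan(np.radians(d['vertical_fov'])/2)
u,v=int(p[0]/p[2]*f+d['cx']),int(p[1]/p[2]*f+d['cy']);print(u,v)
save('k.png',d['color'][max(v-65,0):v+65,max(u-75,0):u+75],4)
E
```

```text
[-1.15   0.308 -1.158 -1.16   1.343  2.843] 0.015994745775149543
tool x [0.067 0.014 0.998] z [ 0.977  0.201 -0.068]
217 161
```

View pics/k.png

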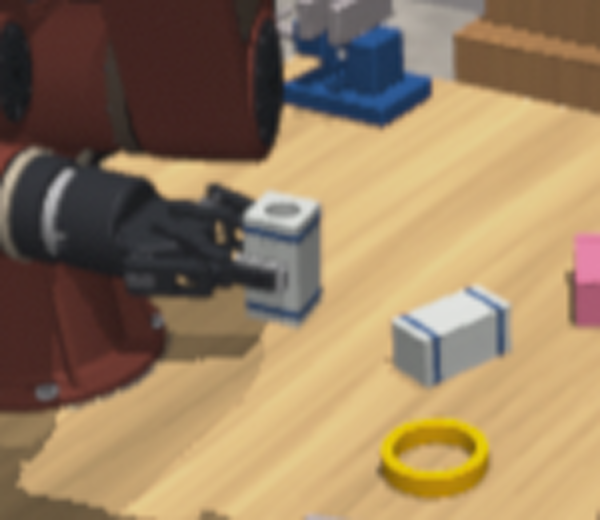

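The hole at (283,209) faces up, tilted 4°, and the spacer hangs free of everything. One short settle and I'll hand it in.

Call:
{"name": "play_rows", "arguments": {"deltas": [[[0,0,0,0,0,0,30],[0,0,0,0,0,0,30],[0,0,0,0,0,0,30],[0,0,0,0,0,0,30],[0,0,0,0,0,0,30],[0,0,0,0,0,0,30],[0,0,0,0,0,0,30],[0,0,0,0,0,0,30]]]}}

```text
clock: 15.53
ee_pos: [0.5337, -0.2416, 0.348]
tcp_rot: [-2.188, -0.222, -2.044]
wrist_force: [-0.6, -0.0, -3.0]
width: 0.0393
gripper_force: 71.3
```

```bash
python3 - <<'E'
from bench import status, job_done
s=status.read_state();print(s['ee_pos'],abs(s['joint_velocities']).max(),s['gripper_force'])
if abs(s['joint_velocities']).max()<.04: print(job_done())
E
```

```text
[ 0.53366892 -0.24156948  0.34796751] 0.0027756673049364098 71.34744107723236
the job is handed in; nothing more can be done
None
```

I handed the job in at about 15.5 s: the pin was pushed in about 7 mm at roughly 4 N, and the spacer is now held still about 35 cm above the bench with its hole up (about 4° tilt); no verdict was returned.

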